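# Find the high spot of a conveyor drive wheel with a dial indicator

### The job

The drive wheel of the tray conveyor thumps, so it is mounted on the run-out stand. Slide the dial indicator up to its tyre until the plunger is pressed about half-way in, then turn the wheel by the needle until the very highest spot of the tyre stands under the plunger, and leave it so. Do not drive the plunger to the end of its stroke, do not force the crank, and leave the loose things on the table where they are.

Things in the scene. Friction and masses are not known exactly. Their poses are not given: they have to be found in the camera images.
- stand: blue run-out stand, fixed, base plate 200 x 440 mm, top 25 mm above the table. Origin on the table under the vertical spindle axis; its y axis runs along the slide from the indicator towards the wheel (the indicator is on the wheel's -y side), z up
- wheel_centre (a point): point on the spindle axis at the wheel's mid-height, 72 mm above the table. The wheel lies flat from z = 52 to 92 mm: light metal web, black rubber tyre, radius 75 mm where true. The tyre has lifted at more than one unmarked place, by different amounts of a few mm; each rise spreads over 40 to 60 degrees of the rim; where they lie is different every time
- crank: steel crank on the spindle; turns without end either way about the stand's z axis and carries the wheel with it. Origin on the axis at table height; its y axis points along the arm (z 106 to 115 mm) to the handle, 55 mm out. Turning takes 3 to 5 N at the handle; the squeeze of both fingers plus the push on it must stay under 50 N in all. Stays where left
- crank_grip (a point): where to grip the black crank handle: on its axis, 55 mm from the spindle axis, 150 mm above the table. Upright cylinder 22 mm wide, z 118 to 178 mm, free to spin on its own pin, so the gripper need not turn with the crank
- carriage_grip (a point): where to grip the red upright post of the indicator's slide carriage: on its axis, 125 mm above the table. 20 mm wide from z 98 to 148 mm, thinner below. The carriage slides only along the stand's y axis, against about 6 N of friction, and stays where left. The dial (84 mm wide, top 87 mm above the table) is centred 72 mm ahead of the post
- plunger: brass plunger tip of the indicator, an 8 mm ball; origin at its foremost point, 72 mm above the table, 160 mm ahead of carriage_grip (stand's +y) when not pressed. Stroke 12 mm, sprung: 1 N at first touch to 4 N fully in. It points at the spindle axis
- needle (a joint): turn of the red needle on the indicator's dial, in rad, clockwise: 0 with the plunger out, 0.45 rad for each millimetre that the plunger is pressed in, 2.7 at half stroke, 5.4 at the end of the stroke. The dial faces up, has a tick for each mm; the needle points away from the wheel at 0
- spanner: loose spanner, bystander
- bearing: loose steel bearing ring, 52 mm, bystander
- parts_tray: loose clear tray with bolts, 150 x 200 x 60 mm, bystander
- spare_wheel: loose spare wheel lying flat, 150 mm wide, 40 mm high, bystander
- spray_bottle: loose white bottle, 64 mm wide, 170 mm high, bystander
- screwdriver: loose yellow screwdriver, bystander

How it is judged:
By the outcome, as a careful person would: the job done as asked, in the order asked, and still so for the second after the job is handed in, with the robot touching nothing.
It also fails if it takes over 72 s, if anything falls off the work surface, if the arm or the gripper's body presses on something with over 40 N, if the wrist force passes 120 N, or if a joint passes its speed limit or range.

### The arm

A 6-joint arm with a two-finger parallel gripper is mounted at the origin on the work surface. World frame = base frame: x ahead of the robot, y to its left, z up, the work surface at z = 0. Lengths are in m, angles in rad, forces in N, time in s.
With the tool pointing down it reaches from about 0.4 to 0.925 m from the base axis. Payload 12.5 kg.
Tool frame: the origin (TCP) lies at the very end of the fingers, on their centre line; the grasp point (between the pads) lies 19 mm behind it; z points along the fingers, y is the line along which they close (so a half turn about z gives the same grasp; the last joint's range is limited). The gripper opens to 95 mm and grips with 3 to 60 N. Pads are 20 mm wide; open, the fingers measure 119 mm over their backs; the gripper's body (75 mm by 180 mm) begins 59 mm behind the grasp point.
Start: joints at [1.162, 0.491, 1.559, -0, 1.092, -0.106], TCP at [0.186, 0.597, 0.215] pointing down, gripper open.
Joint ranges: [-3.1, 3.1], [-0.84, 2.19], [0.05, 2.79], [-1.13, 4.28], [0.06, 2.93], [-2.69, 2.69]. Speed limits (rad/s): [2.22, 2.22, 2.79, 3.14, 3.14, 3.14].

### API

Orientations are given as a 3x3 rotation matrix whose columns are the frame's x, y, z axes.
In Python, from station import ctrl gives the robot as it stands. The module is installed in compiled form; this text tells all that it offers.
- The arm moves only by the tool apply_moves, never from a script. Its argument "targets" is a list of rows, each a list of 3 entries, a list of its own where there are three numbers: the turn, a rotation vector about the tool's x, y, z in degrees, then the shift along the tool's x, y, z in mm, then the finger opening in mm, from 0 to 95.1. A call has 1 to 12 rows; each row shifts and turns the commanded pose from where the row before left it, along the tool's axes as they then stand; what a row does not reach is not made up. A row lasts 1/8 s, in which the tool goes at most 62.5 mm and 10.7 degrees, less where a joint would pass 70% of its speed; a pose out of reach is approached as far as the arm can. A call with a gripper value outside its range is refused whole. The fingers move at their own pace and stop on an object; "squeeze" is the grip in N (left out, the last holds). Time passes only in rows, so rows that do not move let the fingers close. It gives the time, the measured TCP pose, the force, the opening and the grip force at its end, in the units of the state.
- ctrl.read_state(): the state, without advancing time (a new reading comes with each control period).
- ctrl.get_image(name): name is "scene" or "top"; returns (picture, depth): 400x640x3 uint8, blue, green, red; 400x640 float32, m along the optical axis (not along the pixel's ray), 0 where there is no reading.
- ctrl.camera_params(name): a dict with "mtx" (3x3 intrinsics, pixels), "position" and "attitude" of the camera in the world. Camera axes: x right, y up, looking along -z (the intrinsics and any distortion apply to the point x, -y, -z); pixel columns grow to the right and rows downward; lengths in m; the calibration is good to about 2 mm. A picture is of the moment at which its call begins. camera_params takes no time and is no camera call.
- ctrl.sign_off(): hands the job in; it is judged then, once.
The state is a dict: "time_s": time; "joint_positions": joint angles; "qvel": joint speeds; "tau": joint torques, N m; "eef_pos": TCP position; "tool_rot": TCP orientation; "ft_force": force on the tool from outside, world axes, zero at the start; "wrist_torque": the same for the moment, N m; "opening": finger opening in m; "finger_force": force on a finger pad.
Only numpy, scipy, OpenCV 4.12 (cv2) and the standard library are available. Lean on these libraries where they do the work, as an engineer would, in place of code of your own. Each camera call takes 0.05 s, during which the arm holds its last target. There are 200 camera calls.

## Working session

There is one attempt and no reset: what is moved stays moved. The work goes in short steps, Python scripts to look and compute and a tool call to move; the robot and the scene stay as the last step left them, time stands still between calls to the robot, and variables do not carry over. Pictures are saved under pics/ and viewed, at most 10 in all, crops included, and the job is handed in when it is done.

Besides the shell and the picture viewer there is one more tool, called after "Emit:" in YAML: its name, and indented under it one key for each argument. apply_moves: Moves the arm, as the interface text tells. Its arguments: {"type":"object","properties":{"targets":{"type":"array"},"squeeze":{"type":"number"}},"required":["targets"]}

```bash
mkdir -p pics; cat > h.py <<'E'
import numpy as np, cv2
from station import ctrl
def cam(n):
    p=ctrl.camera_params(n); return np.array(p["mtx"]),np.array(p["position"]),np.array(p["attitude"]),p
def pix2w(n,u,v,z=None,d=None):
    K,t,R,p=cam(n)
    r=np.array([(u-K[0,2])/K[0,0],-(v-K[1,2])/K[1,1],-1.]); r=R@r
    s=d if d is not None else (z-t[2])/r[2]
    return t+s*r
def w2pix(n,P):
    K,t,R,p=cam(n); c=R.T@(np.array(P)-t); return np.array([K[0,0]*c[0]/-c[2]+K[0,2], K[1,1]*-c[1]/-c[2]+K[1,2]])
E
python3 - <<'E'
from h import *
for n in("scene","top"):
    im,d=ctrl.get_image(n); cv2.imwrite(f"pics/{n}0.png",im); np.save(f"pics/{n}0.npy",d); print(n,ctrl.camera_params(n))
s=ctrl.read_state(); print(s)
E
```

```text
scene {'mtx': array([[486.43409562,   0.        , 320.39195285],
       [  0.        , 486.43409562, 191.65553362],
       [  0.        ,   0.        ,   1.        ]]), 'position': array([1.41513995, 0.20311341, 1.19388085]), 'attitude': array([[-0.29923603, -0.74832564,  0.59200214],
       [ 0.95413637, -0.24054215,  0.17822254],
       [ 0.00903297,  0.61818138,  0.78598358]])}
top {'mtx': array([[377.36573364,   0.        , 323.41277376],
       [  0.        , 377.36573364, 200.65560784],
       [  0.        ,   0.        ,   1.        ]]), 'position': array([ 0.4298452 , -0.04428227,  1.33537995]), 'attitude': array([[ 0.02429648,  0.99129202, -0.12942108],
       [-0.99970336,  0.02431118, -0.00146649],
       [ 0.00169266,  0.12941832,  0.99158864]])}
{'time_s': 0.1, 'joint_positions': array([ 1.16239742e+00,  4.91496097e-01,  1.55939080e+00, -1.21279064e-05,
        1.09169196e+00, -1.05616682e-01]), 'qvel': array([-0.001382  , -0.0020844 , -0.00187317, -0.0001139 , -0.00023717,
        0.00082842]), 'tau': array([ 2.49443648e-03, -6.13620687e+01, -2.58605146e+01,  6.94087031e-02,
        4.69418638e-02, -1.74503816e-05]), 'eef_pos': array([0.1862662 , 0.5963743 , 0.21412137]), 'tool_rot': array([[-9.54512240e-01,  2.98171492e-01, -3.81783534e-04],
       [ 2.98171722e-01,  9.54511811e-01, -9.09369133e-04],
       [ 9.32689413e-05, -9.81841022e-04, -9.99999514e-01]]), 'ft_force': array([-0.30792066, -0.35929477,  0.17131408]), 'wrist_torque': array([ 0.00364091,  0.02128548, -0.02287036]), 'finger_force': 0.0, 'opening': 0.09505976074610317}
```

View pics/top0.png

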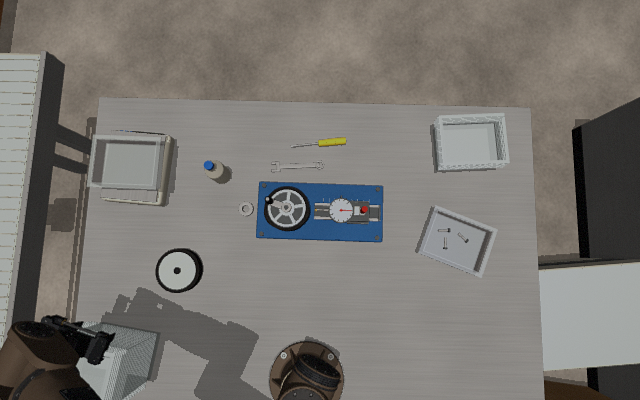

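View pics/scene0.png

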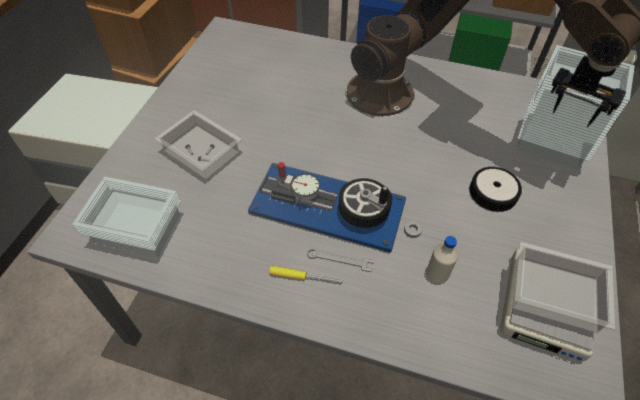

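```bash
cat >> h.py <<'E'
def ortho(n,im,z,c,half=(200,280),s=0.5):
    # world-aligned rectified picture at height z: cols = -y, rows = -x ; s mm/px
    W,H=int(2*half[1]/s),int(2*half[0]/s)
    wp=[(half[0],half[1]),(half[0],-half[1]),(-half[0],-half[1]),(-half[0],half[1])]
    src=np.float32([w2pix(n,[c[0]+a/1e3,c[1]+b/1e3,z]) for a,b in wp])
    M=cv2.getPerspectiveTransform(src,np.float32([(0,0),(W,0),(W,H),(0,H)]))
    return cv2.warpPerspective(im,M,(W,H),flags=cv2.INTER_CUBIC)
def o2w(px,c,half=(200,280),s=0.5): return c[0]+(half[0]-px[1]*s)/1e3, c[1]+(half[1]-px[0]*s)/1e3
E
python3 - <<'E'
from h import *
for n in("top","scene"):
    im=cv2.imread(f"pics/{n}0.png"); d=np.load(f"pics/{n}0.npy")
    hsv=cv2.cvtColor(im,cv2.COLOR_BGR2HSV)
    h,s,v=cv2.split(hsv)
    c=(0.41,0.0)
    # plate
    o=ortho(n,im,0.025,c); hh=cv2.cvtColor(o,cv2.COLOR_BGR2HSV)
    m=((hh[...,0]>100)&(hh[...,0]<120)&(hh[...,1]>150)).astype(np.uint8)
    m=cv2.morphologyEx(m,cv2.MORPH_OPEN,np.ones((9,9)))
    r=cv2.minAreaRect(cv2.findNonZero(m)); print(n,"plate",o2w(r[0],c),np.array(r[1])*.5,r[2])
    # red post pixels
    m=((h<8)|(h>172))&(s>140)&(v>60)
    q=cv2.connectedComponentsWithStats(m.astype(np.uint8))
    for k in range(1,q[0]):
        if q[2][k,4]>6:
            u,vv=q[3][k]; dd=np.median(d[q[1]==k]); print("red",q[2][k],u,vv,pix2w(n,u,vv,d=dd))
    # heights near wheel: points with z>0.12
    ys,xs=np.mgrid[0:400,0:640]; K,t,R,_=cam(n)
    P=np.stack([(xs-K[0,2])/K[0,0],-(ys-K[1,2])/K[1,1],-np.ones_like(xs)],-1)*d[...,None]@R.T+t
    reg=(abs(P[...,0]-.41)<.12)&(abs(P[...,1])<.26)
    for lo,hi in((.135,.155),(.165,.19)):
        g=P[reg&(P[...,2]>lo)&(P[...,2]<hi)]; 
        for side in(g[g[:,1]>-.03],g[g[:,1]<-.03]):
            if len(side): print(lo,len(side),side.mean(0),side.max(0),side.min(0))
    g=reg&(P[...,2]>.086)&(P[...,2]<.097)&(P[...,1]>-.05)
    cc=cv2.minEnclosingCircle(np.float32(P[g][:,:2]*1000)); print("wheel",cc)
    o=ortho(n,im,0.092,(0.41,0.0),(120,200),.5); cv2.imwrite(f"pics/o_{n}.png",o)
E
```

```text
top plate (0.53675, -0.0295) [146.5 436. ] 90.0
red [361 206   7   7  34] 363.97058823529414 208.85294117647058 [ 0.56191101 -0.17157558  0.14711409]
wheel ((529.8399047851562, 81.50190734863281), 67.85765838623047)
scene plate (0.5435, 0.0835) [133. 209.] 90.0
red [279 163   5   4  19] 280.89473684210526 164.57894736842104 [ 0.56857691 -0.17071817  0.14872531]
wheel ((527.682373046875, 82.7398681640625), 65.64188385009766)
```

View pics/o_top.png

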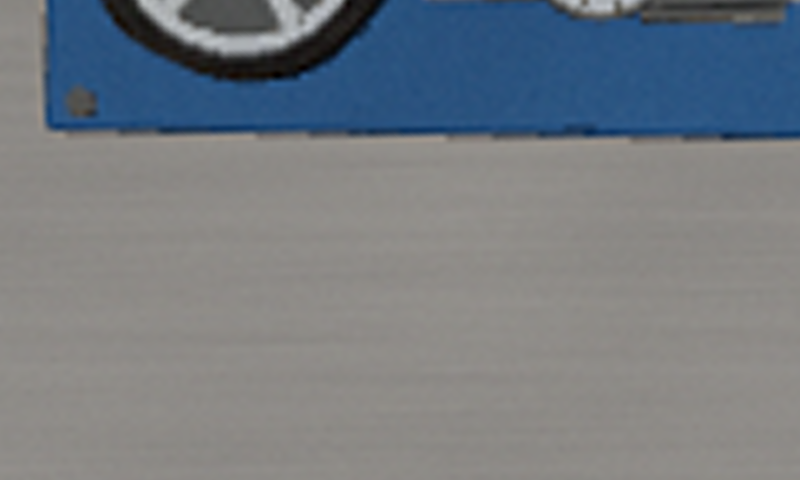

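The view was centred too near the robot: it shows only the stand's near edge. I'll re-centre at (0.56, -0.03).

```bash
python3 - <<'E'
from h import *
C=(0.56,-0.03)
tiles=[]
for n in("top","scene"):
    im=cv2.imread(f"pics/{n}0.png"); d=np.load(f"pics/{n}0.npy")
    o=ortho(n,im,0.025,C); hh=cv2.cvtColor(o,cv2.COLOR_BGR2HSV)
    m=((hh[...,0]>100)&(hh[...,0]<120)&(hh[...,1]>120)).astype(np.uint8)
    m=cv2.morphologyEx(m,cv2.MORPH_OPEN,np.ones((9,9)))
    r=cv2.minAreaRect(cv2.findNonZero(m)); print(n,"plate",o2w(r[0],C),np.array(r[1])*.5,r[2])
    ys,xs=np.mgrid[0:400,0:640]; K,t,R,_=cam(n)
    P=np.stack([(xs-K[0,2])/K[0,0],-(ys-K[1,2])/K[1,1],-np.ones_like(xs)],-1)*d[...,None]@R.T+t
    reg=(abs(P[...,0]-.56)<.14)&(abs(P[...,1]+.03)<.24)
    for lo,hi in((.105,.118),(.12,.165),(.165,.19)):
        g=P[reg&(P[...,2]>lo)&(P[...,2]<hi)]
        for side in(g[g[:,1]>-.03],g[g[:,1]<-.03]):
            if len(side): print(lo,len(side),side.mean(0).round(4),side.max(0).round(4),side.min(0).round(4))
    g=reg&(P[...,2]>.085)&(P[...,2]<.098)&(P[...,1]>-.04)
    print("wheel",g.sum(),cv2.minEnclosingCircle(np.float32(P[g][:,:2]*1000)))
    tiles.append(ortho(n,im,0.092,C,(110,200),.5)[:,:])
a=np.vstack([cv2.resize(t,None,fx=.75,fy=.75) for t in tiles]);print(a.shape)
cv2.imwrite("pics/o2.png",a)
E
```

```text
top plate (0.563226547241211, -0.030061767578125) [436.33657837 196.99943542] 0.6429430842399597
0.105 120 [0.5714 0.0974 0.1141] [0.5911 0.1414 0.118 ] [0.552  0.0657 0.1086]
0.105 2 [ 0.5603 -0.1643  0.1102] [ 0.5624 -0.163   0.1142] [ 0.5583 -0.1655  0.1063]
0.12 24 [0.5729 0.1058 0.1353] [0.5864 0.1392 0.1635] [0.5611 0.0751 0.12  ]
0.12 40 [ 0.562  -0.1723  0.1435] [ 0.5715 -0.1632  0.1514] [ 0.5538 -0.1817  0.1203]
0.165 39 [0.5827 0.1301 0.1755] [0.5917 0.1392 0.1833] [0.573  0.1206 0.1661]
wheel 1374 ((564.0711059570312, 80.26664733886719), 77.1355209350586)
scene plate (0.5742845764160157, -0.027818359374999997) [432.58322144 203.1836853 ] 0.6227556467056274
0.105 164 [0.5796 0.1027 0.1134] [0.5977 0.1441 0.1178] [0.5523 0.0662 0.1051]
0.105 21 [ 0.5717 -0.1684  0.1119] [ 0.5763 -0.1621  0.118 ] [ 0.5598 -0.1778  0.1068]
0.12 94 [0.5894 0.1249 0.141 ] [0.5991 0.1431 0.1645] [0.5582 0.0759 0.1201]
0.12 72 [ 0.5693 -0.1706  0.1392] [ 0.5762 -0.1611  0.1535] [ 0.5549 -0.1816  0.1207]
0.165 50 [0.5897 0.1332 0.1748] [0.5968 0.1433 0.1821] [0.5785 0.1233 0.1655]
wheel 1414 ((567.3527221679688, 81.5767593383789), 78.09967041015625)
(660, 600, 3)
```

View pics/o2.png

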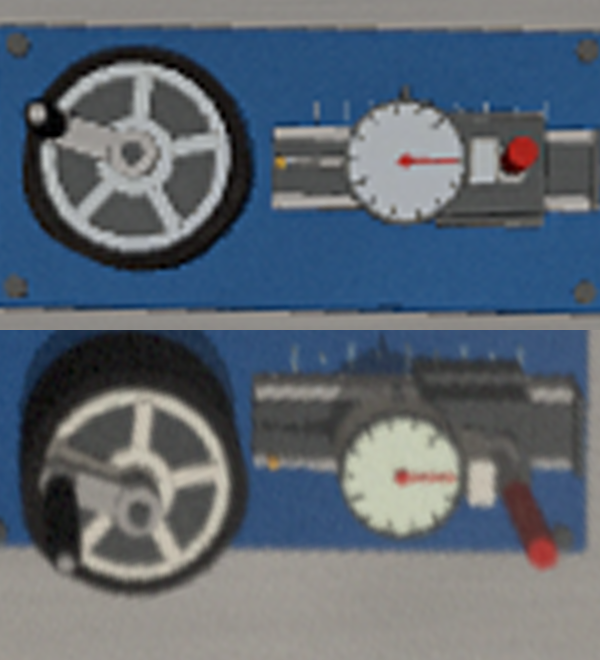

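Both pictures agree: spindle axis ≈ (0.5645, 0.0805), handle ≈ (0.5835, 0.132), and post ≈ (0.562, -0.1725). The slide lies along world +y within 0.7° and the needle is at 0. Now I'll move towards the post.

Emit:
apply_moves:
  targets:
    - [[0, 0, -8.35], [0, 0, -45], 60]
    - [[0, 0, -8.35], [0, 0, -45], 60]
    - [[0, 0, 0], [-24, -48, 0], 60]
    - [[0, 0, 0], [-24, -48, 0], 60]
    - [[0, 0, 0], [-24, -48, 0], 60]
    - [[0, 0, 0], [-24, -48, 0], 60]
    - [[0, 0, 0], [-24, -48, 0], 60]
    - [[0, 0, 0], [-24, -48, 0], 60]
    - [[0, 0, 0], [-24, -48, 0], 60]
    - [[0, 0, 0], [-24, -48, 0], 60]
    - [[0, 0, 0], [-24, -48, 0], 60]
    - [[0, 0, 0], [-24, -48, 0], 60]
  squeeze: 20

```text
time_s: 1.6
eef_pos: [0.4213, 0.1122, 0.3046]
tool_rot: [[-1.0, 0.011, 0.0], [0.011, 1.0, 0.0], [-0.0, 0.0, -1.0]]
ft_force: [1.5, 1.1, 0.2]
opening: 0.0601
finger_force: 0.0
```

```bash
cat >> h.py <<'E'
def go(P,ang=89.36,tilt=True):
    # tool-frame shift (mm) to world TCP P, and turn (deg) to have tool z down, tool y at world angle ang
    from scipy.spatial.transform import Rotation as Ro
    s=ctrl.read_state(); R=np.array(s["tool_rot"]); d=R.T@(np.array(P)-s["eef_pos"])*1e3
    a=np.radians(ang); y=np.array([np.cos(a),np.sin(a),0]); z=np.array([0,0,-1.]); G=np.column_stack([np.cross(y,z),y,z])
    print("t",s["time_s"],"pos",s["eef_pos"].round(4),"shift",d.round(1),"turn",np.degrees(Ro.from_matrix(R.T@G).as_rotvec()).round(2),"F",s["ft_force"].round(1),"open",round(s["opening"],4),"ff",round(s["finger_force"],1),"q",s["joint_positions"].round(2))
E
python3 -c "
from h import *
go([.562,-.1725,.25])"
```

```text
t 1.6 pos [0.4213 0.1122 0.3046] shift [-143.9 -283.1   54.6] turn [ 0.01  0.   -0.01] F [1.5 1.1 0.2] open 0.0601 ff 0.0 q [ 0.11  0.12  1.86  0.    1.16 -1.45]
```

Emit:
apply_moves:
  targets:
    - [[0, 0, 0], [-24, -47, 0], 60]
    - [[0, 0, 0], [-24, -47, 0], 60]
    - [[0, 0, 0], [-24, -47, 0], 60]
    - [[0, 0, 0], [-24, -47, 10], 60]
    - [[0, 0, 0], [-24, -47, 20], 60]
    - [[0, 0, 0], [-24, -48, 25], 60]
    - [[0, 0, 0], [0, 0, 0], 60]
    - [[0, 0, 0], [0, 0, 0], 60]

```text
time_s: 2.6
eef_pos: [0.5614, -0.1705, 0.2494]
tool_rot: [[-1.0, 0.012, -0.001], [0.012, 1.0, 0.001], [0.001, 0.001, -1.0]]
ft_force: [0.0, -0.3, -0.2]
opening: 0.0602
finger_force: 0.0
```

```bash
python3 -c "
from h import *
go([.562,-.1725,.106])
im,d=ctrl.get_image('scene')
cv2.imwrite('pics/s1.png',cv2.resize(im[100:260,220:440],None,fx=3,fy=3))"
```

```text
t 2.6 pos [ 0.5614 -0.1705  0.2494] shift [ -0.7  -2.1 143.4] turn [ 0.03 -0.04 -0.03] F [ 0.  -0.3 -0.2] open 0.0602 ff 0.0 q [-0.41  0.4   1.61  0.    1.13 -1.97]
```

View pics/s1.png

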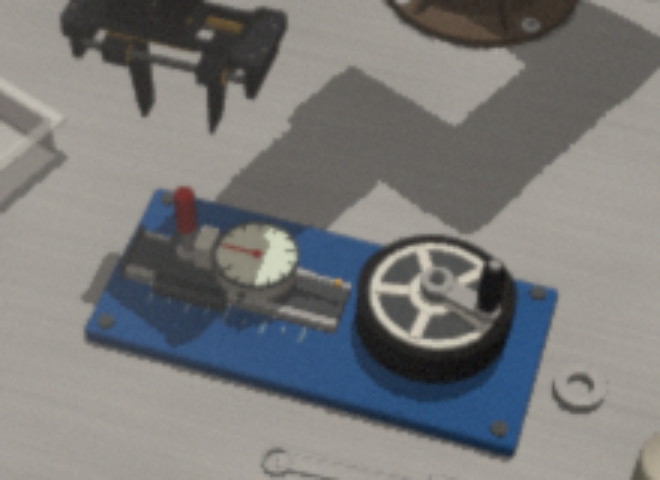

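The fingers straddle the post line, with the post at crop pixel (185, 210). Descending and closing.

Emit:
apply_moves:
  targets:
    - [[0, 0, 0], [-1, -2, 38], 60]
    - [[0, 0, 0], [0, 0, 38], 60]
    - [[0, 0, 0], [0, 0, 37], 60]
    - [[0, 0, 0], [0, 0, 30], 60]
    - [[0, 0, 0], [0, 0, 0], 40]
    - [[0, 0, 0], [0, 0, 0], 10]
    - [[0, 0, 0], [0, 0, 0], 10]
    - [[0, 0, 0], [0, 0, 0], 10]
  squeeze: 25

```text
time_s: 3.65
eef_pos: [0.563, -0.1728, 0.1076]
tool_rot: [[-1.0, 0.011, 0.001], [0.011, 1.0, -0.001], [-0.001, -0.0, -1.0]]
ft_force: [-0.0, -0.6, 0.3]
opening: 0.0254
finger_force: 0.0
```

```bash
python3 -c "
from h import *
go([.562,-.1485,.106])"
```

```text
t 3.65 pos [ 0.563  -0.1728  0.1076] shift [ 1.2 24.3  1.6] turn [-0.03  0.08 -0.  ] F [-0.  -0.6  0.3] open 0.0254 ff 0.0 q [-0.41  0.57  1.76  0.    0.82 -1.97]
```

Still closing; then slide most of the way.

Emit:
apply_moves:
  targets:
    - [[0, 0, 0], [0, 0, 0], 10]
    - [[0, 0, 0], [0, 0, 0], 10]
    - [[0, 0, 0], [0, 3, 0], 10]
    - [[0, 0, 0], [0, 4, 0], 10]
    - [[0, 0, 0], [0, 5, 0], 10]
    - [[0, 0, 0], [0, 5, 0], 10]
    - [[0, 0, 0], [0, 3, 0], 10]
    - [[0, 0, 0], [0, 0, 0], 10]

```text
time_s: 4.65
eef_pos: [0.5631, -0.1534, 0.1073]
tool_rot: [[-1.0, 0.011, 0.001], [0.011, 1.0, -0.001], [-0.001, -0.001, -1.0]]
ft_force: [-2.4, -4.2, 6.2]
opening: 0.0193
finger_force: 25.0
```

```bash
cat >> h.py <<'E'
def needle(save=None):
    out={}
    for n in("top","scene"):
        im,d=ctrl.get_image(n); s=4
        # rectify at dial height 0.087 around nominal dial centre
        out[n]=ortho(n,im,0.087,(DX,DY),(60,60),.25)
    if save: cv2.imwrite(save,np.hstack([out["top"],out["scene"]]))
    return out
DX,DY=.563,-.08
E
python3 -c "
from h import *
go([.562,-.1485,.106])
im,d=ctrl.get_image('top')
cv2.imwrite('pics/full.png',im)
needle('pics/n1.png')"
```

```text
t 4.65 pos [ 0.5631 -0.1534  0.1073] shift [1.1 4.9 1.3] turn [-0.07  0.06 -0.01] F [-2.4 -4.2  6.2] open 0.0193 ff 25.0 q [-0.38  0.56  1.77 -0.    0.81 -1.94]
```

View pics/n1.png

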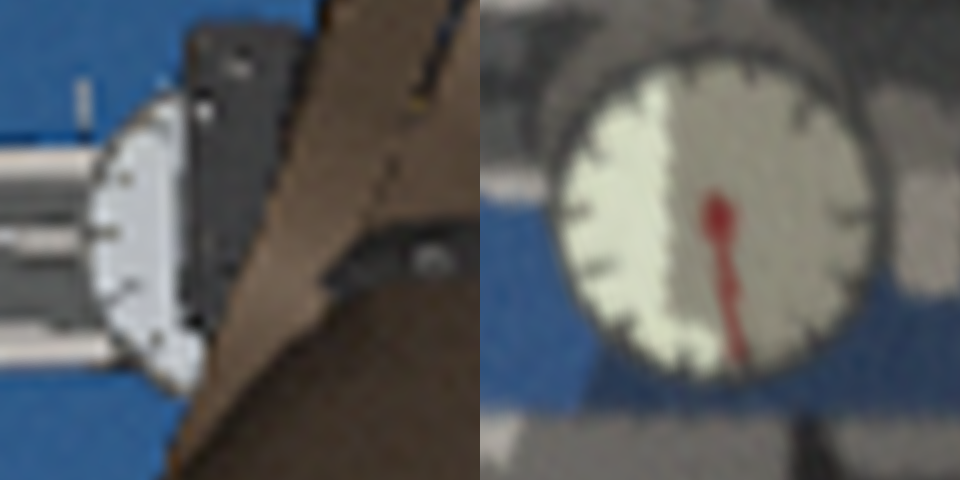

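The scene view shows the dial clear: hub (718, 212) and needle tip (742, 365), about 81° or 3.1 mm in. I'll write the needle reader and push a further ~2.4 mm.

Emit:
apply_moves:
  targets:
    - [[0, 0, 0], [0, 1.2, 0], 10]
    - [[0, 0, 0], [0, 1.2, 0], 10]
    - [[0, 0, 0], [0, 0, 0], 10]
    - [[0, 0, 0], [0, 0, 0], 10]

```text
time_s: 5.3
eef_pos: [0.5631, -0.1515, 0.1073]
tool_rot: [[-1.0, 0.011, 0.001], [0.011, 1.0, -0.002], [-0.001, -0.002, -1.0]]
ft_force: [-3.8, -7.6, 5.4]
opening: 0.0199
finger_force: 25.0
```

```bash
cat >> h.py <<'E'
def read(n="scene",save=None):
    im,_=ctrl.get_image(n)
    o=ortho(n,im,0.087,(DX,DY),(60,60),.25); o=cv2.GaussianBlur(o,(0,0),2).astype(float)
    red=np.clip(o[...,2]-np.maximum(o[...,0],o[...,1])-12,0,None)
    red[:, 400:]=0  # keep off the post
    _,lab,st,_=cv2.connectedComponentsWithStats((red>0).astype(np.uint8))
    if len(st)<2: return None
    k=1+np.argmax(st[1:,4]); red*=lab==k
    v,u=np.nonzero(red); w=red[v,u]
    # hub: thickest red place
    b=cv2.GaussianBlur(red,(0,0),6); hv,hu=np.unravel_index(b.argmax(),b.shape)
    P=np.column_stack([u-hu,v-hv]).astype(float); r=np.hypot(*P.T); far=r>25
    # axis by weighted PCA, sign by the far end
    m=np.average(P,axis=0,weights=w); C=np.cov(P.T,aweights=w); ax=np.linalg.eigh(C)[1][:,1]
    t=np.average(P[far],axis=0,weights=w[far]); ax*=np.sign(ax@t)
    a=np.arctan2(ax[1],ax[0])%(2*np.pi)
    if save: cv2.imwrite(save,o)
    return a, a/.45, (hu,hv), int(far.sum()), r.max()
E
python3 -c "
from h import *
go([.562,-.1485,.106])
print(read(),read(),read())"
```

```text
t 5.3 pos [ 0.5631 -0.1515  0.1073] shift [1.2 3.  1.3] turn [-0.09  0.06 -0.01] F [-3.8 -7.6  5.4] open 0.0199 ff 25.0 q [-0.38  0.56  1.77 -0.    0.81 -1.93]
(np.float64(2.2972208197021335), np.float64(5.10493515489363), (np.int64(232), np.int64(220)), 3901, np.float64(141.9929575718458)) (np.float64(2.294355988637985), np.float64(5.098568863639967), (np.int64(231), np.int64(219)), 3853, np.float64(141.35416513141735)) (np.float64(2.2967965209590946), np.float64(5.103992268797988), (np.int64(232), np.int64(220)), 3895, np.float64(141.8731828077456))
```

Emit:
apply_moves:
  targets:
    - [[0, 0, 0], [0, 0.5, 0], 10]
    - [[0, 0, 0], [0, 0, 0], 10]
    - [[0, 0, 0], [0, 0, 0], 10]
    - [[0, 0, 0], [0, 0, 0], 60]
    - [[0, 0, 0], [0, 0, 0], 60]
    - [[0, 0, 0], [0, 0, 0], 60]
    - [[0, 0, 0], [0, 0, 0], 60]
    - [[0, 0, 0], [0, 0, -20], 60]
    - [[0, 0, 0], [0, 0, -45], 60]
    - [[0, 0, 0], [0, 0, -45], 60]

```text
time_s: 6.7
eef_pos: [0.5627, -0.1497, 0.2176]
tool_rot: [[-1.0, 0.011, -0.001], [0.011, 1.0, 0.0], [0.001, 0.0, -1.0]]
ft_force: [0.1, -0.6, -0.1]
opening: 0.0597
finger_force: 0.0
```

```bash
python3 -c "
from h import *
go([.583,.132,.22])
print(read(),read())"
```

```text
t 6.7 pos [ 0.5627 -0.1497  0.2176] shift [-17.1 281.9  -2.2] turn [ 0.02 -0.04 -0.  ] F [ 0.1 -0.6 -0.1] open 0.0597 ff 0.0 q [-0.37  0.43  1.66  0.    1.05 -1.93]
(np.float64(2.4682835090258743), np.float64(5.485074464501943), (np.int64(229), np.int64(220)), 4122, np.float64(144.58907289280197)) (np.float64(2.466137615305863), np.float64(5.480305811790807), (np.int64(229), np.int64(219)), 4121, np.float64(144.58907289280197))
```

Needle at 2.47 rad (5.5 mm), holding after release. Now to the crank handle.

Emit:
apply_moves:
  targets:
    - [[0, 0, 0], [-3, 47, -2], 60]
    - [[0, 0, 0], [-3, 47, -2], 60]
    - [[0, 0, 0], [-3, 47, -2], 60]
    - [[0, 0, 0], [-3, 47, -2], 60]
    - [[0, 0, 0], [-3, 47, 0], 60]
    - [[0, 0, 0], [-2, 47, 0], 60]
    - [[0, 0, 10], [0, 0, 0], 60]
    - [[0, 0, 10], [0, 0, 0], 60]
    - [[0, 0, 10], [0, 0, 0], 60]
    - [[0, 0, 10], [0, 0, 0], 60]
    - [[0, 0, 10], [0, 0, 0], 60]
    - [[0, 0, 10], [0, 0, 0], 60]

```text
time_s: 8.3
eef_pos: [0.5828, 0.132, 0.2238]
tool_rot: [[-0.485, 0.874, -0.001], [0.874, 0.485, -0.0], [0.0, -0.001, -1.0]]
ft_force: [0.0, -0.6, -0.7]
opening: 0.06
finger_force: 0.0
```

Emit:
apply_moves:
  targets:
    - [[0, 0, 10], [0, 0, 0], 60]
    - [[0, 0, 10], [0, 0, 0], 60]
    - [[0, 0, 9.3], [0, 0, 0], 60]
    - [[0, 0, 0], [0, 0, 0], 60]
    - [[0, 0, 0], [0, 0, 0], 60]

```text
time_s: 8.93
eef_pos: [0.583, 0.132, 0.2243]
tool_rot: [[-0.005, 1.0, -0.001], [1.0, 0.005, 0.0], [0.0, -0.001, -1.0]]
ft_force: [0.2, -0.4, 0.4]
opening: 0.0601
finger_force: 0.0
```

```bash
python3 -c "
from h import *
go([.5835,.132,.131],0)
im,d=ctrl.get_image('scene')
cv2.imwrite('pics/s2.png',cv2.resize(im[100:260,220:440],None,fx=3,fy=3,interpolation=cv2.INTER_CUBIC))
print(read())"
```

```text
t 8.925 pos [0.583  0.132  0.2243] shift [ 0.   0.6 93.3] turn [-0.03 -0.    0.26] F [ 0.2 -0.4  0.4] open 0.0601 ff 0.0 q [0.11 0.44 1.62 0.   1.08 0.11]
(np.float64(2.469974390006912), np.float64(5.488831977793138), (np.int64(228), np.int64(221)), 3819, np.float64(142.52368224263643))
```

View pics/s2.png

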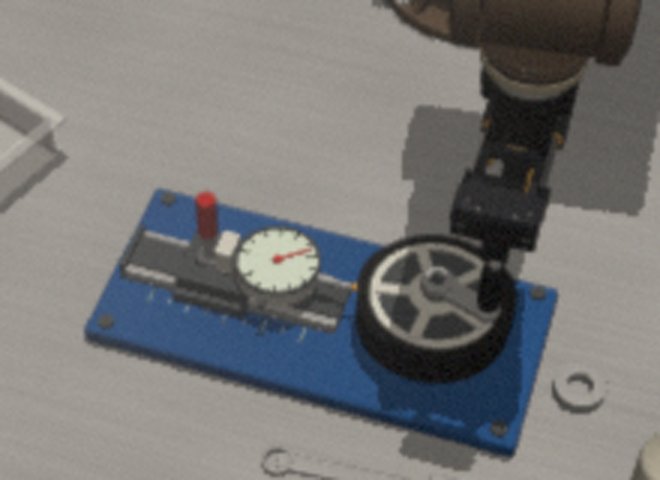

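The gripper is above the handle (crop pixel 490, 280) with the dial in view. Descend and grip lightly.

Emit:
apply_moves:
  targets:
    - [[0, 0, 0], [0, 0.5, 24], 60]
    - [[0, 0, 0], [0, 0, 24], 60]
    - [[0, 0, 0], [0, 0, 24], 60]
    - [[0, 0, 0], [0, 0, 21], 60]
    - [[0, 0, 0], [0, 0, 0], 15]
    - [[0, 0, 0], [0, 0, 0], 15]
    - [[0, 0, 0], [0, 0, 0], 15]
    - [[0, 0, 0], [0, 0, 0], 15]
    - [[0, 0, 0], [0, 0, 0], 15]
    - [[0, 0, 0], [0, 0, 0], 15]
  squeeze: 10

```text
time_s: 10.28
eef_pos: [0.584, 0.1321, 0.1322]
tool_rot: [[-0.001, 1.0, 0.001], [1.0, 0.001, 0.0], [0.0, 0.001, -1.0]]
ft_force: [0.9, -0.1, 5.2]
opening: 0.0218
finger_force: 10.0
```

```bash
cat >> h.py <<'E'
AX=np.array([.5645,.0805])
def arc(deg0,step,n,r=.055):
    # rows (tool shift x,y in mm) stepping the handle round; angle from world +y toward +x (clockwise seen from above)
    a=np.radians(deg0+step*np.arange(n+1)); X=AX[0]+r*np.sin(a); Y=AX[1]+r*np.cos(a)
    print([[round(dy*1e3,1),round(dx*1e3,1)] for dx,dy in zip(np.diff(X),np.diff(Y))])
def st():
    s=ctrl.read_state(); p=s["eef_pos"][:2]-AX
    print("t",round(s["time_s"],2),"pos",s["eef_pos"].round(4),"ang",np.degrees(np.arctan2(*p)).round(1),"r",np.hypot(*p).round(4),"F",s["ft_force"].round(1),"open",round(s["opening"],4),"ff",round(s["finger_force"],1)); return s
E
python3 -c "
from h import *
st(); print(read()); arc(20.2,10,12)"
```

```text
t 10.28 pos [0.584  0.1321 0.1322] ang 20.7 r 0.0551 F [ 0.9 -0.1  5.2] open 0.0218 ff 10.0
(np.float64(2.5006696202530714), np.float64(5.5570436005623804), (np.int64(228), np.int64(220)), 3843, np.float64(139.40229553346674))
[[np.float64(-4.1), np.float64(8.7)], [np.float64(-5.5), np.float64(7.8)], [np.float64(-6.8), np.float64(6.8)], [np.float64(-7.9), np.float64(5.5)], [np.float64(-8.7), np.float64(4.0)], [np.float64(-9.3), np.float64(2.4)], [np.float64(-9.6), np.float64(0.8)], [np.float64(-9.5), np.float64(-0.9)], [np.float64(-9.3), np.float64(-2.5)], [np.float64(-8.7), np.float64(-4.1)], [np.float64(-7.8), np.float64(-5.5)], [np.float64(-6.8), np.float64(-6.8)]]
```

Emit:
apply_moves:
  targets:
    - [[0, 0, 0], [-2, 4.4, 0], 15]
    - [[0, 0, 0], [-2.2, 4.3, 0], 15]
    - [[0, 0, 0], [0, 0, 0], 15]

```text
time_s: 10.7
eef_pos: [0.5929, 0.1282, 0.1322]
tool_rot: [[-0.001, 1.0, 0.002], [1.0, 0.001, 0.001], [0.001, 0.002, -1.0]]
ft_force: [1.3, 3.1, 5.5]
opening: 0.0217
finger_force: 10.0
```

```bash
python3 -c "
from h import *
st(); print(read())"
```

```text
t 10.7 pos [0.5929 0.1282 0.1322] ang 30.8 r 0.0555 F [1.3 3.1 5.5] open 0.0217 ff 10.0
(np.float64(1.911541708938886), np.float64(4.247870464308636), (np.int64(228), np.int64(222)), 4197, np.float64(144.84474446799925))
```

Emit:
apply_moves:
  targets:
    - [[0, 0, 0], [-2.7, 4, 0], 15]
    - [[0, 0, 0], [-2.8, 3.9, 0], 15]
    - [[0, 0, 0], [0, 0, 0], 15]

```text
time_s: 11.12
eef_pos: [0.6011, 0.1228, 0.1322]
tool_rot: [[-0.001, 1.0, 0.002], [1.0, 0.001, 0.001], [0.001, 0.002, -1.0]]
ft_force: [3.1, 5.4, 4.3]
opening: 0.0218
finger_force: 10.0
```

```bash
python3 -c "
from h import *
st(); print(read())"
```

```text
t 11.12 pos [0.6011 0.1228 0.1322] ang 40.8 r 0.0559 F [3.1 5.4 4.3] open 0.0218 ff 10.0
(np.float64(1.8851204635731544), np.float64(4.189156585718121), (np.int64(228), np.int64(222)), 3583, np.float64(143.0034964607509))
```

```bash
cat >> h.py <<'E'
E
sed -i 's/^AX=.*/AX=np.array([.5648,.0812])/' h.py
python3 -c "
from h import *
st(); arc(40.8,10,16)"
```

```text
t 11.18 pos [0.6011 0.1228 0.1322] ang 41.1 r 0.0552 F [3.2 4.2 4.4] open 0.022 ff 10.0
[[np.float64(-6.9), np.float64(6.7)], [np.float64(-7.9), np.float64(5.4)], [np.float64(-8.7), np.float64(3.9)], [np.float64(-9.3), np.float64(2.4)], [np.float64(-9.6), np.float64(0.7)], [np.float64(-9.5), np.float64(-1.0)], [np.float64(-9.2), np.float64(-2.6)], [np.float64(-8.6), np.float64(-4.2)], [np.float64(-7.8), np.float64(-5.6)], [np.float64(-6.7), np.float64(-6.9)], [np.float64(-5.4), np.float64(-7.9)], [np.float64(-3.9), np.float64(-8.7)], [np.float64(-2.4), np.float64(-9.3)], [np.float64(-0.7), np.float64(-9.6)], [np.float64(1.0), np.float64(-9.5)], [np.float64(2.6), np.float64(-9.2)]]
```

Emit:
apply_moves:
  targets:
    - [[0, 0, 0], [-3.4, 3.4, 0], 15]
    - [[0, 0, 0], [-3.5, 3.3, 0], 15]
    - [[0, 0, 0], [0, 0, 0], 15]

```text
time_s: 11.55
eef_pos: [0.6082, 0.116, 0.1322]
tool_rot: [[-0.001, 1.0, 0.003], [1.0, 0.001, 0.001], [0.001, 0.003, -1.0]]
ft_force: [5.6, 4.1, 3.6]
opening: 0.0219
finger_force: 10.0
```

```bash
python3 -c "
from h import *
st(); print(read())"
```

```text
t 11.55 pos [0.6082 0.116  0.1322] ang 51.2 r 0.0556 F [5.6 4.1 3.6] open 0.0219 ff 10.0
(np.float64(1.8845326419174453), np.float64(4.187850315372101), (np.int64(228), np.int64(222)), 3603, np.float64(143.0034964607509))
```

Emit:
apply_moves:
  targets:
    - [[0, 0, 0], [-3.9, 2.7, 0], 15]
    - [[0, 0, 0], [-4, 2.7, 0], 15]
    - [[0, 0, 0], [0, 0, 0], 15]

```text
time_s: 11.98
eef_pos: [0.6139, 0.1081, 0.1322]
tool_rot: [[-0.001, 1.0, 0.004], [1.0, 0.001, 0.001], [0.001, 0.004, -1.0]]
ft_force: [6.9, 4.0, 2.1]
opening: 0.0216
finger_force: 10.0
```

```bash
python3 -c "
from h import *
st(); print(read())"
```

```text
t 11.97 pos [0.6139 0.1081 0.1322] ang 61.3 r 0.056 F [6.9 4.  2.1] open 0.0216 ff 10.0
(np.float64(1.8846451936327069), np.float64(4.188100430294904), (np.int64(228), np.int64(222)), 3593, np.float64(143.0034964607509))
```

Emit:
apply_moves:
  targets:
    - [[0, 0, 0], [-4.3, 2, 0], 15]
    - [[0, 0, 0], [-4.4, 1.9, 0], 15]
    - [[0, 0, 0], [0, 0, 0], 15]

```text
time_s: 12.4
eef_pos: [0.6182, 0.0992, 0.1323]
tool_rot: [[-0.001, 1.0, 0.005], [1.0, 0.001, 0.001], [0.001, 0.005, -1.0]]
ft_force: [10.1, 4.7, 0.6]
opening: 0.0222
finger_force: 10.0
```

```bash
python3 -c "
from h import *
st(); print(read())"
```

```text
t 12.4 pos [0.6182 0.0992 0.1323] ang 71.3 r 0.0563 F [10.1  4.7  0.6] open 0.0222 ff 10.0
(np.float64(1.885186727340108), np.float64(4.189303838533573), (np.int64(228), np.int64(222)), 3550, np.float64(141.38246001537814))
```

```bash
python3 -c "
from scipy.optimize import least_squares as L
import numpy as np
P=np.array([[.5840,.1321],[.5929,.1282],[.6011,.1228],[.6082,.116],[.6139,.1081],[.6182,.0992]])
f=lambda c:np.hypot(*(P-c[:2]).T)-.055
s=L(f,[.565,.081]);print(s.x,s.fun)
import h; h.AX=s.x; a=h.st(); p=a['eef_pos'][:2]-s.x; h.arc(np.degrees(np.arctan2(*p)),10,29)
"
```

```text
[0.56670703 0.07987227] [ 1.62057368e-05 -3.05416660e-05  6.05830829e-06  1.70825423e-05
 -9.26465770e-06  7.89117610e-07]
t 12.45 pos [0.6182 0.0992 0.1323] ang 69.4 r 0.055 F [8.7 4.  0.8] open 0.0221 ff 10.0
[[np.float64(-9.2), np.float64(2.6)], [np.float64(-9.5), np.float64(0.9)], [np.float64(-9.6), np.float64(-0.7)], [np.float64(-9.3), np.float64(-2.4)], [np.float64(-8.7), np.float64(-4.0)], [np.float64(-7.9), np.float64(-5.4)], [np.float64(-6.8), np.float64(-6.7)], [np.float64(-5.6), np.float64(-7.8)], [np.float64(-4.1), np.float64(-8.6)], [np.float64(-2.6), np.float64(-9.2)], [np.float64(-0.9), np.float64(-9.5)], [np.float64(0.7), np.float64(-9.6)], [np.float64(2.4), np.float64(-9.3)], [np.float64(4.0), np.float64(-8.7)], [np.float64(5.4), np.float64(-7.9)], [np.float64(6.7), np.float64(-6.8)], [np.float64(7.8), np.float64(-5.6)], [np.float64(8.6), np.float64(-4.1)], [np.float64(9.2), np.float64(-2.6)], [np.float64(9.5), np.float64(-0.9)], [np.float64(9.6), np.float64(0.7)], [np.float64(9.3), np.float64(2.4)], [np.float64(8.7), np.float64(4.0)], [np.float64(7.9), np.float64(5.4)], [np.float64(6.8), np.float64(6.7)], [np.float64(5.6), np.float64(7.8)], [np.float64(4.1), np.float64(8.6)], [np.float64(2.6), np.float64(9.2)], [np.float64(0.9), np.float64(9.5)]]
```

```bash
sed -i 's/^AX=.*/AX=np.array([.5667,.0799])/' h.py; cat > q.py <<'E'
from h import *
st(); a=read(); print(a and (round(a[0],3),round(a[1],3),a[3],round(a[4])))
E
```

Emit:
apply_moves:
  targets:
    - [[0, 0, 0], [-4.6, 2, 0], 15]
    - [[0, 0, 0], [-4.6, 1.4, 0], 15]
    - [[0, 0, 0], [0, 0, 0], 15]

```text
time_s: 12.82
eef_pos: [0.6209, 0.0897, 0.1322]
tool_rot: [[-0.001, 1.0, 0.003], [1.0, 0.001, 0.0], [0.0, 0.003, -1.0]]
ft_force: [6.0, 0.7, 2.7]
opening: 0.022
finger_force: 10.0
```

```bash
python3 q.py
```

```text
t 12.82 pos [0.6209 0.0897 0.1322] ang 79.8 r 0.0551 F [6.  0.7 2.7] open 0.022 ff 10.0
(np.float64(1.878), np.float64(4.174), 3521, 144)
```

Emit:
apply_moves:
  targets:
    - [[0, 0, 0], [-4.7, 0.6, 0], 15]
    - [[0, 0, 0], [-4.8, 0.3, 0], 15]
    - [[0, 0, 0], [0, 0, 0], 15]

```text
time_s: 13.25
eef_pos: [0.6219, 0.08, 0.1322]
tool_rot: [[-0.001, 1.0, 0.003], [1.0, 0.001, 0.0], [0.0, 0.003, -1.0]]
ft_force: [6.0, -0.0, 3.8]
opening: 0.0219
finger_force: 10.0
```

```bash
python3 q.py
```

```text
t 13.25 pos [0.6219 0.08   0.1322] ang 89.9 r 0.0552 F [ 6.  -0.   3.8] open 0.0219 ff 10.0
(np.float64(1.88), np.float64(4.177), 3514, 144)
```

Emit:
apply_moves:
  targets:
    - [[0, 0, 0], [-4.8, -0.2, 0], 15]
    - [[0, 0, 0], [-4.8, -0.5, 0], 15]
    - [[0, 0, 0], [0, 0, 0], 15]

```text
time_s: 13.68
eef_pos: [0.621, 0.0702, 0.1322]
tool_rot: [[-0.001, 1.0, 0.003], [1.0, 0.001, -0.0], [-0.0, 0.003, -1.0]]
ft_force: [4.6, -0.1, 3.3]
opening: 0.0217
finger_force: 10.0
```

```bash
python3 q.py
```

```text
t 13.68 pos [0.621  0.0702 0.1322] ang 100.1 r 0.0552 F [ 4.6 -0.1  3.3] open 0.0217 ff 10.0
(np.float64(1.88), np.float64(4.178), 3513, 142)
```

Emit:
apply_moves:
  targets:
    - [[0, 0, 0], [-4.7, -1, 0], 15]
    - [[0, 0, 0], [-4.6, -1.4, 0], 15]
    - [[0, 0, 0], [0, 0, 0], 15]

```text
time_s: 14.1
eef_pos: [0.6185, 0.0608, 0.1322]
tool_rot: [[-0.001, 1.0, 0.003], [1.0, 0.001, -0.0], [-0.0, 0.003, -1.0]]
ft_force: [4.6, -2.3, 5.3]
opening: 0.0217
finger_force: 10.0
```

```bash
python3 q.py
```

```text
t 14.1 pos [0.6185 0.0608 0.1322] ang 110.2 r 0.0552 F [ 4.6 -2.3  5.3] open 0.0217 ff 10.0
(np.float64(1.879), np.float64(4.175), 3553, 143)
```

Emit:
apply_moves:
  targets:
    - [[0, 0, 0], [-4.4, -1.8, 0], 15]
    - [[0, 0, 0], [-4.3, -2.2, 0], 15]
    - [[0, 0, 0], [0, 0, 0], 15]

```text
time_s: 14.52
eef_pos: [0.6143, 0.052, 0.1322]
tool_rot: [[-0.001, 1.0, 0.002], [1.0, 0.001, -0.001], [-0.001, 0.002, -1.0]]
ft_force: [4.0, -3.1, 4.7]
opening: 0.0218
finger_force: 10.0
```

```bash
python3 q.py
```

```text
t 14.53 pos [0.6143 0.052  0.1322] ang 120.3 r 0.0552 F [ 4.  -3.1  4.7] open 0.0218 ff 10.0
(np.float64(1.878), np.float64(4.174), 3564, 143)
```

Emit:
apply_moves:
  targets:
    - [[0, 0, 0], [-4.1, -2.5, 0], 15]
    - [[0, 0, 0], [-3.8, -2.9, 0], 15]
    - [[0, 0, 0], [0, 0, 0], 15]

```text
time_s: 14.95
eef_pos: [0.6087, 0.0441, 0.1322]
tool_rot: [[-0.001, 1.0, 0.002], [1.0, 0.001, -0.001], [-0.001, 0.002, -1.0]]
ft_force: [3.6, -4.3, 5.6]
opening: 0.0218
finger_force: 10.0
```

```bash
python3 q.py
```

```text
t 14.95 pos [0.6087 0.0441 0.1322] ang 130.4 r 0.0552 F [ 3.6 -4.3  5.6] open 0.0218 ff 10.0
(np.float64(1.877), np.float64(4.171), 3606, 143)
```

Emit:
apply_moves:
  targets:
    - [[0, 0, 0], [-3.5, -3.2, 0], 15]
    - [[0, 0, 0], [-3.3, -3.5, 0], 15]
    - [[0, 0, 0], [0, 0, 0], 15]

```text
time_s: 15.38
eef_pos: [0.6018, 0.0373, 0.1322]
tool_rot: [[-0.001, 1.0, 0.001], [1.0, 0.001, -0.001], [-0.001, 0.001, -1.0]]
ft_force: [2.6, -3.3, 6.6]
opening: 0.0213
finger_force: 10.0
```

```bash
python3 q.py
```

```text
t 15.38 pos [0.6018 0.0373 0.1322] ang 140.5 r 0.0552 F [ 2.6 -3.3  6.6] open 0.0213 ff 10.0
(np.float64(1.877), np.float64(4.172), 3585, 144)
```

Emit:
apply_moves:
  targets:
    - [[0, 0, 0], [-2.9, -3.8, 0], 15]
    - [[0, 0, 0], [-2.7, -4, 0], 15]
    - [[0, 0, 0], [0, 0, 0], 15]

```text
time_s: 15.8
eef_pos: [0.5938, 0.0318, 0.1322]
tool_rot: [[-0.001, 1.0, 0.001], [1.0, 0.001, -0.001], [-0.001, 0.001, -1.0]]
ft_force: [0.2, -1.8, 7.5]
opening: 0.0218
finger_force: 10.0
```

```bash
python3 q.py
```

```text
t 15.8 pos [0.5938 0.0318 0.1322] ang 150.5 r 0.0552 F [ 0.2 -1.8  7.5] open 0.0218 ff 10.0
(np.float64(1.878), np.float64(4.173), 3570, 145)
```

Emit:
apply_moves:
  targets:
    - [[0, 0, 0], [-2.2, -4.2, 0], 15]
    - [[0, 0, 0], [-1.9, -4.4, 0], 15]
    - [[0, 0, 0], [0, 0, 0], 15]

```text
time_s: 16.23
eef_pos: [0.5851, 0.0279, 0.1322]
tool_rot: [[-0.001, 1.0, 0.001], [1.0, 0.001, -0.0], [-0.0, 0.001, -1.0]]
ft_force: [0.9, -1.2, 8.2]
opening: 0.0216
finger_force: 10.0
```

```bash
python3 q.py
```

```text
t 16.23 pos [0.5851 0.0279 0.1322] ang 160.5 r 0.0552 F [ 0.9 -1.2  8.2] open 0.0216 ff 10.0
(np.float64(1.879), np.float64(4.176), 3532, 143)
```

Emit:
apply_moves:
  targets:
    - [[0, 0, 0], [-1.4, -4.6, 0], 15]
    - [[0, 0, 0], [-1.1, -4.7, 0], 15]
    - [[0, 0, 0], [0, 0, 0], 15]

```text
time_s: 16.65
eef_pos: [0.5757, 0.0255, 0.1322]
tool_rot: [[-0.001, 1.0, 0.001], [1.0, 0.001, -0.0], [-0.0, 0.001, -1.0]]
ft_force: [-0.3, -0.3, 7.9]
opening: 0.0214
finger_force: 10.0
```

```bash
python3 q.py
```

```text
t 16.65 pos [0.5757 0.0255 0.1322] ang 170.6 r 0.0552 F [-0.3 -0.3  7.9] open 0.0214 ff 10.0
(np.float64(1.88), np.float64(4.178), 3535, 142)
```

Emit:
apply_moves:
  targets:
    - [[0, 0, 0], [-0.6, -4.7, 0], 15]
    - [[0, 0, 0], [-0.2, -4.8, 0], 15]
    - [[0, 0, 0], [0, 0, 0], 15]

```text
time_s: 17.08
eef_pos: [0.5662, 0.0247, 0.1321]
tool_rot: [[-0.001, 1.0, 0.001], [1.0, 0.001, -0.0], [-0.0, 0.001, -1.0]]
ft_force: [-0.2, 0.1, 7.6]
opening: 0.0219
finger_force: 10.0
```

```bash
python3 q.py
```

```text
t 17.07 pos [0.5662 0.0247 0.1321] ang -179.5 r 0.0552 F [-0.2  0.1  7.6] open 0.0219 ff 10.0
(np.float64(1.88), np.float64(4.178), 3478, 142)
```

Emit:
apply_moves:
  targets:
    - [[0, 0, 0], [0.2, -4.8, 0], 15]
    - [[0, 0, 0], [0.6, -4.8, 0], 15]
    - [[0, 0, 0], [0, 0, 0], 15]

```text
time_s: 17.5
eef_pos: [0.5566, 0.0257, 0.1322]
tool_rot: [[-0.001, 1.0, 0.001], [1.0, 0.001, 0.0], [0.0, 0.001, -1.0]]
ft_force: [0.5, 0.1, 7.5]
opening: 0.0221
finger_force: 10.0
```

```bash
python3 q.py
```

```text
t 17.5 pos [0.5566 0.0257 0.1322] ang -169.4 r 0.0552 F [0.5 0.1 7.5] open 0.0221 ff 10.0
(np.float64(1.885), np.float64(4.189), 3602, 145)
```

Emit:
apply_moves:
  targets:
    - [[0, 0, 0], [1, -4.7, 0], 15]
    - [[0, 0, 0], [1.4, -4.6, 0], 15]
    - [[0, 0, 0], [0, 0, 0], 15]

```text
time_s: 17.92
eef_pos: [0.5475, 0.0282, 0.1321]
tool_rot: [[-0.001, 1.0, 0.001], [1.0, 0.001, 0.0], [0.0, 0.001, -1.0]]
ft_force: [1.4, 2.2, 6.9]
opening: 0.0217
finger_force: 10.0
```

```bash
python3 q.py
```

```text
t 17.93 pos [0.5475 0.0282 0.1321] ang -159.6 r 0.0551 F [1.4 2.2 6.9] open 0.0217 ff 10.0
(np.float64(2.038), np.float64(4.53), 3532, 142)
```

Emit:
apply_moves:
  targets:
    - [[0, 0, 0], [1.8, -4.4, 0], 15]
    - [[0, 0, 0], [2.2, -4.3, 0], 15]
    - [[0, 0, 0], [0, 0, 0], 15]

```text
time_s: 18.35
eef_pos: [0.539, 0.0323, 0.1321]
tool_rot: [[-0.001, 1.0, 0.001], [1.0, 0.001, 0.0], [0.0, 0.001, -1.0]]
ft_force: [1.9, 2.9, 6.6]
opening: 0.0223
finger_force: 10.0
```

```bash
python3 q.py
```

```text
t 18.35 pos [0.539  0.0323 0.1321] ang -149.8 r 0.0551 F [1.9 2.9 6.6] open 0.0223 ff 10.0
(np.float64(2.98), np.float64(6.622), 3967, 139)
```

Emit:
apply_moves:
  targets:
    - [[0, 0, 0], [2.5, -4.1, 0], 15]
    - [[0, 0, 0], [2.9, -3.8, 0], 15]
    - [[0, 0, 0], [0, 0, 0], 15]

```text
time_s: 18.77
eef_pos: [0.5312, 0.0378, 0.1321]
tool_rot: [[-0.001, 1.0, 0.002], [1.0, 0.001, 0.0], [0.0, 0.002, -1.0]]
ft_force: [3.2, 3.3, 5.9]
opening: 0.022
finger_force: 10.0
```

```bash
python3 q.py
```

```text
t 18.77 pos [0.5312 0.0378 0.1321] ang -139.9 r 0.0551 F [3.2 3.3 5.9] open 0.022 ff 10.0
(np.float64(3.537), np.float64(7.86), 3680, 144)
```

Emit:
apply_moves:
  targets:
    - [[0, 0, 0], [3.2, -3.6, 0], 15]
    - [[0, 0, 0], [3.5, -3.3, 0], 15]
    - [[0, 0, 0], [0, 0, 0], 15]

```text
time_s: 19.2
eef_pos: [0.5246, 0.0445, 0.1322]
tool_rot: [[-0.001, 1.0, 0.002], [1.0, 0.001, 0.001], [0.001, 0.002, -1.0]]
ft_force: [4.8, 4.5, 6.0]
opening: 0.0219
finger_force: 10.0
```

```bash
python3 q.py
```

```text
t 19.2 pos [0.5246 0.0445 0.1322] ang -130.0 r 0.055 F [4.8 4.5 6. ] open 0.0219 ff 10.0
(np.float64(3.663), np.float64(8.14), 3681, 145)
```

Emit:
apply_moves:
  targets:
    - [[0, 0, 0], [3.8, -3, 0], 15]
    - [[0, 0, 0], [4, -2.6, 0], 15]
    - [[0, 0, 0], [0, 0, 0], 15]

```text
time_s: 19.62
eef_pos: [0.5191, 0.0523, 0.1322]
tool_rot: [[-0.001, 1.0, 0.003], [1.0, 0.001, 0.0], [0.0, 0.003, -1.0]]
ft_force: [4.8, 3.0, 5.1]
opening: 0.0217
finger_force: 10.0
```

```bash
python3 q.py
```

```text
t 19.62 pos [0.5191 0.0523 0.1322] ang -120.2 r 0.055 F [4.8 3.  5.1] open 0.0217 ff 10.0
(np.float64(3.374), np.float64(7.498), 3797, 143)
```

Emit:
apply_moves:
  targets:
    - [[0, 0, 0], [4.3, -2.2, 0], 15]
    - [[0, 0, 0], [4.4, -1.9, 0], 15]
    - [[0, 0, 0], [0, 0, 0], 15]

```text
time_s: 20.05
eef_pos: [0.5152, 0.0609, 0.1322]
tool_rot: [[-0.001, 1.0, 0.003], [1.0, 0.001, 0.0], [0.0, 0.003, -1.0]]
ft_force: [4.9, 3.2, 4.4]
opening: 0.0218
finger_force: 10.0
```

```bash
python3 q.py
```

```text
t 20.05 pos [0.5152 0.0609 0.1322] ang -110.2 r 0.0549 F [4.9 3.2 4.4] open 0.0218 ff 10.0
(np.float64(2.68), np.float64(5.956), 3919, 135)
```

Emit:
apply_moves:
  targets:
    - [[0, 0, 0], [4.5, -1.5, 0], 15]
    - [[0, 0, 0], [4.7, -1.1, 0], 15]
    - [[0, 0, 0], [0, 0, 0], 15]

```text
time_s: 20.48
eef_pos: [0.5127, 0.07, 0.1322]
tool_rot: [[-0.001, 1.0, 0.003], [1.0, 0.001, 0.0], [0.0, 0.003, -1.0]]
ft_force: [6.1, 2.3, 5.5]
opening: 0.0218
finger_force: 10.0
```

```bash
python3 q.py
```

```text
t 20.48 pos [0.5127 0.07   0.1322] ang -100.4 r 0.0549 F [6.1 2.3 5.5] open 0.0218 ff 10.0
(np.float64(1.886), np.float64(4.192), 3540, 142)
```

Emit:
apply_moves:
  targets:
    - [[0, 0, 0], [4.7, -0.7, 0], 15]
    - [[0, 0, 0], [4.8, -0.2, 0], 15]
    - [[0, 0, 0], [0, 0, 0], 15]

```text
time_s: 20.9
eef_pos: [0.5118, 0.0794, 0.1322]
tool_rot: [[-0.001, 1.0, 0.003], [1.0, 0.001, -0.0], [-0.0, 0.003, -1.0]]
ft_force: [6.9, 0.4, 5.5]
opening: 0.0218
finger_force: 10.0
```

```bash
python3 q.py
```

```text
t 20.9 pos [0.5118 0.0794 0.1322] ang -90.6 r 0.0549 F [6.9 0.4 5.5] open 0.0218 ff 10.0
(np.float64(1.882), np.float64(4.182), 3443, 142)
```

Emit:
apply_moves:
  targets:
    - [[0, 0, 0], [4.8, 0.1, 0], 15]
    - [[0, 0, 0], [4.8, 0.6, 0], 15]
    - [[0, 0, 0], [0, 0, 0], 15]

```text
time_s: 21.32
eef_pos: [0.5126, 0.0888, 0.1322]
tool_rot: [[-0.001, 1.0, 0.003], [1.0, 0.001, -0.0], [-0.0, 0.003, -1.0]]
ft_force: [6.7, -1.3, 3.4]
opening: 0.0215
finger_force: 10.0
```

```bash
python3 q.py
```

```text
t 21.32 pos [0.5126 0.0888 0.1322] ang -80.6 r 0.0548 F [ 6.7 -1.3  3.4] open 0.0215 ff 10.0
(np.float64(1.882), np.float64(4.183), 3465, 141)
```

Emit:
apply_moves:
  targets:
    - [[0, 0, 0], [4.7, 1, 0], 15]
    - [[0, 0, 0], [4.6, 1.4, 0], 15]
    - [[0, 0, 0], [0, 0, 0], 15]

```text
time_s: 21.75
eef_pos: [0.5149, 0.098, 0.1322]
tool_rot: [[-0.001, 1.0, 0.003], [1.0, 0.001, -0.0], [-0.0, 0.003, -1.0]]
ft_force: [6.3, -0.5, 5.0]
opening: 0.0214
finger_force: 10.0
```

```bash
python3 q.py
```

```text
t 21.75 pos [0.5149 0.098  0.1322] ang -70.7 r 0.0549 F [ 6.3 -0.5  5. ] open 0.0214 ff 10.0
(np.float64(1.878), np.float64(4.174), 3539, 142)
```

Emit:
apply_moves:
  targets:
    - [[0, 0, 0], [4.4, 1.8, 0], 15]
    - [[0, 0, 0], [4.3, 2.2, 0], 15]
    - [[0, 0, 0], [0, 0, 0], 15]

```text
time_s: 22.18
eef_pos: [0.5188, 0.1066, 0.1322]
tool_rot: [[-0.001, 1.0, 0.002], [1.0, 0.001, -0.0], [-0.0, 0.002, -1.0]]
ft_force: [5.0, -2.0, 6.1]
opening: 0.0222
finger_force: 10.0
```

```bash
python3 q.py
```

```text
t 22.18 pos [0.5188 0.1066 0.1322] ang -60.9 r 0.0548 F [ 5.  -2.   6.1] open 0.0222 ff 10.0
(np.float64(1.878), np.float64(4.172), 3571, 144)
```

Emit:
apply_moves:
  targets:
    - [[0, 0, 0], [4.1, 2.5, 0], 15]
    - [[0, 0, 0], [3.8, 2.9, 0], 15]
    - [[0, 0, 0], [0, 0, 0], 15]

```text
time_s: 22.6
eef_pos: [0.524, 0.1144, 0.1322]
tool_rot: [[-0.001, 1.0, 0.002], [1.0, 0.001, -0.001], [-0.001, 0.002, -1.0]]
ft_force: [5.0, -3.8, 5.6]
opening: 0.0217
finger_force: 10.0
```

```bash
python3 q.py
```

```text
t 22.6 pos [0.524  0.1144 0.1322] ang -51.0 r 0.0549 F [ 5.  -3.8  5.6] open 0.0217 ff 10.0
(np.float64(1.873), np.float64(4.162), 3476, 143)
```

Emit:
apply_moves:
  targets:
    - [[0, 0, 0], [3.6, 3.2, 0], 15]
    - [[0, 0, 0], [3.2, 3.5, 0], 15]
    - [[0, 0, 0], [0, 0, 0], 15]

```text
time_s: 23.02
eef_pos: [0.5305, 0.1211, 0.1321]
tool_rot: [[-0.001, 1.0, 0.002], [1.0, 0.001, -0.001], [-0.001, 0.002, -1.0]]
ft_force: [3.3, -3.5, 6.4]
opening: 0.0217
finger_force: 10.0
```

```bash
python3 q.py
```

```text
t 23.02 pos [0.5305 0.1211 0.1321] ang -41.3 r 0.0548 F [ 3.3 -3.5  6.4] open 0.0217 ff 10.0
(np.float64(1.873), np.float64(4.163), 3448, 142)
```

Emit:
apply_moves:
  targets:
    - [[0, 0, 0], [3, 3.8, 0], 15]
    - [[0, 0, 0], [2.6, 4, 0], 15]
    - [[0, 0, 0], [0, 0, 0], 15]

```text
time_s: 23.45
eef_pos: [0.5381, 0.1267, 0.1321]
tool_rot: [[-0.001, 1.0, 0.001], [1.0, 0.001, -0.001], [-0.001, 0.001, -1.0]]
ft_force: [1.8, -3.8, 7.3]
opening: 0.0218
finger_force: 10.0
```

```bash
python3 q.py
```

```text
t 23.45 pos [0.5381 0.1267 0.1321] ang -31.4 r 0.0549 F [ 1.8 -3.8  7.3] open 0.0218 ff 10.0
(np.float64(1.874), np.float64(4.164), 3449, 143)
```

Emit:
apply_moves:
  targets:
    - [[0, 0, 0], [2.2, 4.2, 0], 15]
    - [[0, 0, 0], [1.9, 4.4, 0], 15]
    - [[0, 0, 0], [0, 0, 0], 15]

```text
time_s: 23.88
eef_pos: [0.5464, 0.1309, 0.1321]
tool_rot: [[-0.001, 1.0, 0.001], [1.0, 0.001, -0.001], [-0.001, 0.001, -1.0]]
ft_force: [2.3, -3.4, 7.6]
opening: 0.022
finger_force: 10.0
```

```bash
python3 q.py
```

```text
t 23.88 pos [0.5464 0.1309 0.1321] ang -21.7 r 0.0549 F [ 2.3 -3.4  7.6] open 0.022 ff 10.0
(np.float64(1.872), np.float64(4.16), 3511, 143)
```

Emit:
apply_moves:
  targets:
    - [[0, 0, 0], [1.5, 4.5, 0], 15]
    - [[0, 0, 0], [1.1, 4.7, 0], 15]
    - [[0, 0, 0], [0, 0, 0], 15]

```text
time_s: 24.3
eef_pos: [0.5554, 0.1336, 0.1322]
tool_rot: [[-0.001, 1.0, 0.0], [1.0, 0.001, -0.0], [-0.0, 0.0, -1.0]]
ft_force: [0.5, -2.0, 8.5]
opening: 0.0216
finger_force: 10.0
```

```bash
python3 q.py
```

```text
t 24.3 pos [0.5554 0.1336 0.1322] ang -11.9 r 0.0549 F [ 0.5 -2.   8.5] open 0.0216 ff 10.0
(np.float64(2.133), np.float64(4.74), 3790, 146)
```

Emit:
apply_moves:
  targets:
    - [[0, 0, 0], [0.7, 4.7, 0], 15]
    - [[0, 0, 0], [0.3, 4.8, 0], 15]
    - [[0, 0, 0], [0, 0, 0], 15]

```text
time_s: 24.72
eef_pos: [0.5649, 0.1348, 0.1321]
tool_rot: [[-0.001, 1.0, 0.0], [1.0, 0.001, -0.0], [-0.0, 0.0, -1.0]]
ft_force: [0.8, -1.4, 8.4]
opening: 0.0217
finger_force: 10.0
```

```bash
python3 q.py
```

```text
t 24.73 pos [0.5649 0.1348 0.1321] ang -1.9 r 0.0549 F [ 0.8 -1.4  8.4] open 0.0217 ff 10.0
(np.float64(2.643), np.float64(5.874), 4104, 144)
```

Emit:
apply_moves:
  targets:
    - [[0, 0, 0], [0, 4.8, 0], 15]
    - [[0, 0, 0], [0, 0, 0], 15]

```text
time_s: 25.02
eef_pos: [0.5696, 0.1348, 0.1321]
tool_rot: [[-0.001, 1.0, -0.0], [1.0, 0.001, -0.0], [-0.0, -0.0, -1.0]]
ft_force: [-0.5, -1.0, 8.7]
opening: 0.0219
finger_force: 10.0
```

```bash
python3 q.py
```

```text
t 25.02 pos [0.5696 0.1348 0.1321] ang 3.0 r 0.0549 F [-0.5 -1.   8.7] open 0.0219 ff 10.0
(np.float64(2.744), np.float64(6.097), 4128, 139)
```

Emit:
apply_moves:
  targets:
    - [[0, 0, 0], [-0.6, 4.8, 0], 15]
    - [[0, 0, 0], [0, 0, 0], 15]

```text
time_s: 25.32
eef_pos: [0.5745, 0.1343, 0.1322]
tool_rot: [[-0.001, 1.0, 0.0], [1.0, 0.001, -0.0], [-0.0, 0.0, -1.0]]
ft_force: [-0.3, -0.6, 8.5]
opening: 0.0217
finger_force: 10.0
```

```bash
python3 q.py
```

```text
t 25.32 pos [0.5745 0.1343 0.1322] ang 8.1 r 0.0549 F [-0.3 -0.6  8.5] open 0.0217 ff 10.0
(np.float64(2.763), np.float64(6.14), 4477, 143)
```

Emit:
apply_moves:
  targets:
    - [[0, 0, 0], [-1, 4.7, 0], 15]
    - [[0, 0, 0], [0, 0, 0], 15]

```text
time_s: 25.62
eef_pos: [0.5792, 0.1334, 0.1321]
tool_rot: [[-0.001, 1.0, 0.0], [1.0, 0.001, 0.0], [0.0, 0.0, -1.0]]
ft_force: [0.4, 0.9, 8.3]
opening: 0.0214
finger_force: 10.0
```

```bash
python3 q.py
```

```text
t 25.62 pos [0.5792 0.1334 0.1321] ang 13.2 r 0.0549 F [0.4 0.9 8.3] open 0.0214 ff 10.0
(np.float64(2.676), np.float64(5.946), 4060, 136)
```

The full turn shows two rises: one of ~2 mm at handle angle +7° and one of ~4 mm near -132°. Turn back to the latter.

```bash
python3 -c "
from h import *
arc(13.2,-10,14)"|sed 's/np.float64//g'; python3 - <<'E'
import numpy as np
from scipy.optimize import curve_fit
a=np.array([-159.6,-149.8,-139.9,-130,-120.2,-110.2]);y=np.array([4.53,6.622,7.86,8.14,7.498,5.956])-4.175
f=lambda a,c,h,w:h*np.where(abs(a-c)<w,.5+.5*np.cos(np.pi*(a-c)/w),0)
g=lambda a,c,h,w:h*np.clip(1-((a-c)/w)**2,0,None)
for q in(f,g):
    p,_=curve_fit(q,a,y,[-132,4,30]);print(p,(q(a,*p)-y).round(2))
E
```

```text
[[(1.4), (-9.5)], [(-0.3), (-9.6)], [(-2.0), (-9.4)], [(-3.6), (-8.9)], [(-5.1), (-8.1)], [(-6.4), (-7.1)], [(-7.5), (-5.9)], [(-8.4), (-4.5)], [(-9.1), (-3.0)], [(-9.5), (-1.4)], [(-9.6), (0.3)], [(-9.4), (2.0)], [(-8.9), (3.6)], [(-8.1), (5.1)]]
[-131.40534522    4.13196767   38.23330203] [ 0.31 -0.26 -0.04  0.15 -0.01 -0.07]
[-131.83954581    3.97620212   29.07875011] [-0.    0.01 -0.01 -0.    0.02 -0.01]
```

Emit:
apply_moves:
  targets:
    - [[0, 0, 0], [0.9, -4.7, 0], 15]
    - [[0, 0, 0], [0.5, -4.8, 0], 15]
    - [[0, 0, 0], [-0.3, -9.6, 0], 15]
    - [[0, 0, 0], [-2, -9.4, 0], 15]
    - [[0, 0, 0], [-3.6, -8.9, 0], 15]
    - [[0, 0, 0], [-5.1, -8.1, 0], 15]
    - [[0, 0, 0], [0, 0, 0], 15]

```text
time_s: 26.55
eef_pos: [0.5332, 0.1233, 0.1321]
tool_rot: [[-0.001, 1.0, -0.0], [1.0, 0.001, -0.0], [-0.0, -0.0, -1.0]]
ft_force: [-1.3, -3.2, 9.3]
opening: 0.0216
finger_force: 10.0
```

```bash
python3 q.py
```

```text
t 26.55 pos [0.5332 0.1233 0.1321] ang -37.7 r 0.0548 F [-1.3 -3.2  9.3] open 0.0216 ff 10.0
(np.float64(1.872), np.float64(4.161), 3495, 144)
```

Emit:
apply_moves:
  targets:
    - [[0, 0, 0], [-6.4, -7.1, 0], 15]
    - [[0, 0, 0], [-7.5, -5.9, 0], 15]
    - [[0, 0, 0], [-8.4, -4.5, 0], 15]
    - [[0, 0, 0], [-9.1, -3, 0], 15]
    - [[0, 0, 0], [0, 0, 0], 15]

```text
time_s: 27.22
eef_pos: [0.5132, 0.0916, 0.1321]
tool_rot: [[-0.001, 1.0, 0.001], [1.0, 0.001, -0.001], [-0.001, 0.001, -1.0]]
ft_force: [-0.0, -5.2, 8.4]
opening: 0.0219
finger_force: 10.0
```

```bash
python3 q.py; python3 -c "
from h import *
s=ctrl.read_state();p=s['eef_pos'][:2]-AX;a=np.degrees(np.arctan2(*p));arc(a,(-131.8-a)/6,6)"|sed 's/np.float64//g'
```

```text
t 27.23 pos [0.5132 0.0916 0.1321] ang -77.7 r 0.0547 F [-0.  -5.2  8.4] open 0.0219 ff 10.0
(np.float64(1.875), np.float64(4.166), 3426, 142)
[[(-8.6), (-1.2)], [(-8.7), (0.2)], [(-8.5), (1.5)], [(-8.2), (2.9)], [(-7.6), (4.1)], [(-6.9), (5.2)]]
```

Emit:
apply_moves:
  targets:
    - [[0, 0, 0], [-8.6, -1.2, 0], 15]
    - [[0, 0, 0], [-8.7, 0.2, 0], 15]
    - [[0, 0, 0], [-8.5, 1.5, 0], 15]
    - [[0, 0, 0], [-8.2, 2.9, 0], 15]
    - [[0, 0, 0], [-7.6, 4.1, 0], 15]
    - [[0, 0, 0], [-3.5, 2.5, 0], 15]
    - [[0, 0, 0], [0, 0, 0], 15]
    - [[0, 0, 0], [0, 0, 0], 15]

```text
time_s: 28.28
eef_pos: [0.5229, 0.0469, 0.1321]
tool_rot: [[-0.001, 1.0, -0.0], [1.0, 0.001, -0.0], [-0.0, -0.0, -1.0]]
ft_force: [-1.6, -2.3, 10.0]
opening: 0.0218
finger_force: 10.0
```

```bash
python3 q.py
```

```text
t 28.27 pos [0.5229 0.0469 0.1321] ang -127.0 r 0.0548 F [-1.6 -2.3 10. ] open 0.0218 ff 10.0
(np.float64(3.615), np.float64(8.034), 3670, 145)
```

Emit:
apply_moves:
  targets:
    - [[0, 0, 0], [-3.4, 2.7, 0], 15]
    - [[0, 0, 0], [0, 0, 0], 15]
    - [[0, 0, 0], [0, 0, 0], 15]

```text
time_s: 28.7
eef_pos: [0.5256, 0.0435, 0.1321]
tool_rot: [[-0.001, 1.0, -0.0], [1.0, 0.001, -0.0], [-0.0, -0.0, -1.0]]
ft_force: [-1.1, -2.6, 10.0]
opening: 0.0218
finger_force: 10.0
```

```bash
python3 q.py
```

```text
t 28.7 pos [0.5256 0.0435 0.1321] ang -131.5 r 0.0549 F [-1.1 -2.6 10. ] open 0.0218 ff 10.0
(np.float64(3.664), np.float64(8.143), 3724, 146)
```

Emit:
apply_moves:
  targets:
    - [[0, 0, 0], [-3.2, 3.2, 0], 15]
    - [[0, 0, 0], [-3, 3.3, 0], 15]
    - [[0, 0, 0], [0, 0, 0], 15]
    - [[0, 0, 0], [0, 0, 0], 15]

```text
time_s: 29.25
eef_pos: [0.5322, 0.0372, 0.1321]
tool_rot: [[-0.001, 1.0, -0.0], [1.0, 0.001, -0.001], [-0.001, -0.0, -1.0]]
ft_force: [-1.2, -3.0, 9.4]
opening: 0.0218
finger_force: 10.0
```

```bash
python3 q.py
```

```text
t 29.25 pos [0.5322 0.0372 0.1321] ang -141.1 r 0.0549 F [-1.2 -3.   9.4] open 0.0218 ff 10.0
(np.float64(3.481), np.float64(7.735), 3715, 141)
```

Emit:
apply_moves:
  targets:
    - [[0, 0, 0], [3, -3.3, 0], 15]
    - [[0, 0, 0], [3.1, -3.1, 0], 15]
    - [[0, 0, 0], [0, 0, 0], 15]
    - [[0, 0, 0], [0, 0, 0], 15]

```text
time_s: 29.8
eef_pos: [0.5256, 0.0436, 0.1321]
tool_rot: [[-0.001, 1.0, -0.001], [1.0, 0.001, -0.0], [-0.0, -0.001, -1.0]]
ft_force: [-3.0, -1.0, 10.8]
opening: 0.0218
finger_force: 10.0
```

```bash
python3 q.py
```

```text
t 29.8 pos [0.5256 0.0436 0.1321] ang -131.5 r 0.0549 F [-3.  -1.  10.8] open 0.0218 ff 10.0
(np.float64(3.664), np.float64(8.142), 3684, 145)
```

At the peak (8.14 mm, -131.5°). Release and withdraw upwards.

Emit:
apply_moves:
  targets:
    - [[0, 0, 0], [0, 0, 0], 50]
    - [[0, 0, 0], [0, 0, 0], 50]
    - [[0, 0, 0], [0, 0, 0], 50]
    - [[0, 0, 0], [0, 0, 0], 50]
    - [[0, 0, 0], [0, 0, -20], 50]
    - [[0, 0, 0], [0, 0, -40], 50]
    - [[0, 0, 0], [0, 0, -40], 50]
    - [[0, 0, 0], [0, 0, -20], 50]
    - [[0, 0, 0], [0, 0, 0], 50]
    - [[0, 0, 0], [0, 0, 0], 50]

```text
time_s: 31.1
eef_pos: [0.5256, 0.0436, 0.2506]
tool_rot: [[-0.001, 1.0, -0.001], [1.0, 0.001, 0.0], [0.0, -0.001, -1.0]]
ft_force: [-0.3, 0.3, -0.6]
opening: 0.0502
finger_force: 0.0
```

```bash
python3 q.py;python3 -c "
from h import *
im,d=ctrl.get_image('scene')
cv2.imwrite('pics/s3.png',cv2.resize(im[60:300,180:500],None,fx=2,fy=2))"
```

```text
t 31.1 pos [0.5256 0.0436 0.2506] ang -131.4 r 0.0548 F [-0.3  0.3 -0.6] open 0.0502 ff 0.0
(np.float64(3.664), np.float64(8.142), 3670, 146)
```

View pics/s3.png

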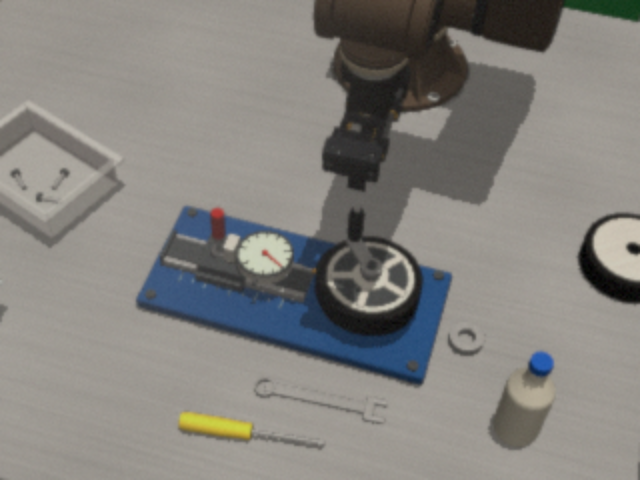

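The gripper is clear. The needle, hub at (265, 253), holds at 3.66 rad and the loose things are untouched. Handing in.

```bash
python3 -c "
from station import ctrl
print(ctrl.sign_off())"
```

```text
the job is handed in; nothing more can be done
None
```

I handed the job in at about 31 s: the dial indicator was set at 5.5 mm (about half-way), and a full turn found two rises, about 2 mm and 4 mm. The wheel now stands with the 4 mm one, the highest, under the plunger. The needle reads 3.66 rad (8.1 mm of the 12 mm stroke), the gripper is clear, and the loose things are untouched.

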